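# Index a roller between bench centres and plug its hole before spraying

## Task

The red-oxide roller between the bench centres has to be masked before spraying. Turn it on its centres, taking a fresh hold whenever the wrist runs out, until the hole in its milled flat (in line with the yellow index line) faces straight up, and let go of it. Then take the blue masking pin from the black block and press it straight down into that hole until its head sits flat on the metal; leave the pin standing there and leave the other pins and the things on the bench where they are.

Things in the scene. Friction and masses are not known exactly. Their poses are not given: they have to be found in the camera images.
- roller (a joint): Turning angle (rad) of the roller about its level shaft axis: 0 when the hole faces straight up, positive when the hole leans to the far left side, roller_mid's x (right-hand rotation about the axis from journal_tail to journal_head). It starts between 2.15 and 2.8 (hole looking down). It turns either way without a stop, stays where it is let go (friction 0.16 N m) and cannot leave the centres.
- roller_mid (a point): Middle of the roller on its shaft axis, 140 mm above the bench. Barrel 64 mm diameter, 116 mm long, red-oxide primer, a 6 mm wide yellow index line along it on both sides of the flat; at each end a bare steel journal, 28 mm diameter, 52 mm long. Site fixed in the bench centres: x level, across the shaft to the far left; y along the shaft to the headstock; z up. 1.6 kg.
- journal_head (a point): Fixed point on the shaft axis half-way along the bare journal at the headstock end, 84 mm from roller_mid, free to be gripped. Beyond the journal's end 22 mm of steel cone are exposed before the housing in the blue headstock casting, which rises 31 mm above the shaft axis. Axes as roller_mid.
- journal_tail (a point): The same on the journal at the tailstock end (the stock with the black handwheel and a small locking lever on top, its ball 54 mm above the axis and 98 mm outward of this point). Axes as roller_mid.
- bench_centres: Blue cast bench centres, fixed to the bench, set askew: headstock towards the robot and left, tailstock away and right. Bed 450 mm long, 110 mm wide at its foot, 50 mm high. The origin is on the bench under the middle of the roller; axes as roller_mid.
- pin_hole (a point): Centre of the mouth of the blind hole in the roller's milled flat, 27 mm from the shaft axis, half-way along the barrel; z points out of the hole, y along the shaft. The hole is plain, without chamfer, 11.6 mm diameter and 18 mm deep. The bright flat is 34 mm wide and 44 mm long along the shaft; the round barrel either side of it along the shaft stands 5 mm higher.
- blue_pin_mid (a point): The blue masking pin, rigid plastic, 30 g, 60 mm tall in all: round head 20 mm diameter and 45 mm tall, below it a shank 10 mm diameter and 15 mm long. This point is on its axis, half-way up (15 mm above the underside of the head); z points up towards the head.
- blue_pin_shoulder (a point): Centre of the underside of the blue pin's head, 15 mm above the tip of the shank; z points up along the pin.
- red_pin_mid (a point): Red masking pin, same head, shank 7 mm; half-way up on its axis. It stays in the block.
- yellow_pin_mid (a point): Yellow masking pin, same head, shank 13 mm; half-way up on its axis. It stays in the block.
- pin_block: Black block 190 x 60 x 30 mm fixed to the bench, with a row of four holes 46 mm apart along its x axis, in three of which the pins stand, the undersides of their heads resting on its top (30 mm above the bench). The origin is the centre of its underside.
- primer_tin_mid (a point): Steel tin, 100 mm diameter, 115 mm tall, standing to the left of the bench centres; half-way up on its axis.
- tape_roll: Masking tape roll, 100 mm diameter, 36 mm high, lying flat to the right; origin at its underside's centre.
- thinner_jar: Amber jar, 76 mm diameter, 110 mm tall, beyond the pin block; origin at its underside's centre.
- mixing_cup: White plastic cup, 90 mm wide at the rim, 105 mm tall, on the robot's side of the pin block; origin at its underside's centre.
- brush: Flat paint brush lying on the bench to the right of the pin block, handle towards the robot; origin at the underside of its middle.

How it is judged:
By the outcome, as a careful person would: the job done as asked, in the order asked, and still so for the second after the job is handed in, with the robot touching nothing.
It also fails if it takes over 72 s, if anything falls off the work surface, if the arm or the gripper's body presses on something with over 40 N, if the wrist force passes 120 N, or if a joint passes its speed limit or range.

## Robot

A 6-joint arm with a two-finger parallel gripper is mounted at the origin on the work surface. World frame = base frame: x ahead of the robot, y to its left, z up, the work surface at z = 0. Lengths are in mm, angles in rad, forces in N, time in s.
With the tool pointing down it reaches from about 350 to 875 mm from the base axis. Payload 4.2 kg.
Tool frame: the origin (TCP) lies at the very end of the fingers, on their centre line; the grasp point (between the pads) lies 19 mm behind it; z points along the fingers, y is the line along which they close (so a half turn about z gives the same grasp; the last joint's range is limited). The gripper opens to 85 mm and grips with 20 to 120 N. Pads are 22 mm wide; open, the fingers measure 114 mm over their backs; the gripper's body (76 mm by 85 mm) begins 54 mm behind the grasp point. The pads swing forward as they close: fully open they stand 13 mm farther back than shut.
Start: joints at [1.423, 0.385, 0.008, 0, -1.194, -0.259], TCP at [247.262, 573.987, 231.312] pointing down, gripper open.
Joint ranges: [-3.14, 3.14], [-1.21, 2.06], [-1.07, 1.41], [-3.16, 2.05], [-2.99, -0.16], [-3.1, 3.1]. Speed limits (rad/s): [2.79, 2.79, 3.14, 3.14, 3.14, 3.14].

## Interface

Orientations are given as a unit quaternion [x, y, z, w].
In Python, from bench import arm, optics gives the robot as it stands. The module is installed in compiled form; this text tells all that it offers.
- The arm moves only by the tool step_arm, never from a script. Its argument "motion" is a list of rows, each an object with "dr": the turn, a rotation vector about the tool's x, y, z in units of 8 degrees (1.0 is 8 degrees), a list of three; "slide": the shift along the tool's x, y, z in mm, a list of three; "jaw": the finger opening in mm, from 0 to 85.4. A call has exactly 8 rows; each row is the pose to reach, as a shift and turn from the pose commanded when the call began, along the tool's axes at that moment; what a row does not reach only later rows make up. A row lasts 1/8 s, in which the tool goes at most 62.5 mm and 10.7 degrees, less where a joint would pass 70% of its speed; a pose out of reach is approached as far as the arm can. A call with a gripper value outside its range is refused whole. The fingers move at their own pace and stop on an object; the grip force is fixed at half the most. Time passes only in rows, so rows that repeat a pose let the fingers close, or fill a call up. It gives the time, the measured TCP pose, the force, the opening and the grip force at its end, in the units of the state.
- arm.read_state(): the state, without advancing time (a new reading comes with each control period).
- optics.get_image(name): name is "scene" or "side" or "wrist"; returns the picture (384x512x3 uint8, blue, green, red); there is no depth.
- optics.camera_info(name): a dict with "camera_matrix" (3x3 intrinsics, pixels), "view" (4x4, takes a point from world to camera coordinates); the wrist camera has in their place "T_tool_cam" (4x4, takes a point from camera to tool coordinates, whose origin is the TCP and whose axes are the flange's). Camera axes: x right, y up, looking along -z (the intrinsics and any distortion apply to the point x, -y, -z); pixel columns grow to the right and rows downward; lengths in mm; the calibration is good to about 2 mm. A picture is of the moment at which its call begins: read the wrist's pose just before it. camera_info takes no time and is no camera call.
- arm.job_done(): hands the job in; it is judged then, once.
The state is a dict: "clock": time; "joints": joint angles; "joint_vel": joint speeds; "joint_efforts": joint torques, N m; "position": TCP position; "ee_rot": TCP orientation; "contact_force": force on the tool from outside, world axes, zero at the start; "wrist_torque": the same for the moment, N m; "gripper_width": finger opening in mm; "grasp_force": force on a finger pad.
Only numpy, scipy, OpenCV 4.12 (cv2) and the standard library are available. Lean on these libraries where they do the work, as an engineer would, in place of code of your own. Each camera call takes 0.05 s, during which the arm holds its last target. There are 200 camera calls.

## Working session

There is one attempt and no reset: what is moved stays moved. The work goes in short steps, Python scripts to look and compute and a tool call to move; the robot and the scene stay as the last step left them, time stands still between calls to the robot, and variables do not carry over. Pictures are saved under pics/ and viewed, at most 10 in all, crops included, and the job is handed in when it is done.

Besides the shell and the picture viewer there is one more tool, called by a JSON object that holds its "name" and its "arguments", one argument or row to a line. step_arm: Moves the arm, as the interface text tells. Its arguments: {"type":"object","properties":{"motion":{"type":"array","items":{"type":"object","properties":{"dr":{"type":"array","items":{"type":"number"}},"slide":{"type":"array","items":{"type":"number"}},"jaw":{"type":"number"}}}}},"required":["motion"]}

```bash
mkdir -p pics
cat > h.py <<'E'
import numpy as np, cv2
from bench import arm, optics
from scipy.spatial.transform import Rotation as R
def K(n): return np.array(optics.camera_info(n)["camera_matrix"])
def view(n,st=None):
    i=optics.camera_info(n)
    if n!="wrist": return np.array(i["view"])
    st=st or arm.read_state(); T=np.eye(4); T[:3,:3]=R.from_quat(st["ee_rot"]).as_matrix(); T[:3,3]=st["position"]
    return np.linalg.inv(T@np.array(i["T_tool_cam"]))
def ray(n,uv,V=None):
    V=view(n) if V is None else V; i=optics.camera_info(n); d=i.get("distortion")
    d=None if d is None else np.array(d,float)
    p=cv2.undistortPoints(np.array([[uv]],float),K(n),d)[0,0]
    C=np.linalg.inv(V); v=C[:3,:3]@np.array([p[0],-p[1],-1]); return C[:3,3],v/np.linalg.norm(v)
def onz(n,uv,z,V=None):
    o,v=ray(n,uv,V); return o+v*(z-o[2])/v[2]
def proj(n,P,V=None):
    V=view(n) if V is None else V; q=V[:3,:3]@np.array(P,float)+V[:3,3]
    p=K(n)@np.array([q[0],-q[1],-q[2]]); return p[:2]/p[2]
def tri(rs):
    A=np.zeros((3,3));b=np.zeros(3)
    for o,v in rs: M=np.eye(3)-np.outer(v,v);A+=M;b+=M@o
    return np.linalg.solve(A,b)
E
python3 - <<'E'
from h import *
for n in("scene","side","wrist"):
    i=optics.camera_info(n);print(n,{k:np.round(v,3).tolist() if not isinstance(v,str) else v for k,v in i.items()})
    cv2.imwrite(f"pics/{n}0.png",optics.get_image(n))
s=arm.read_state();print(s)
E
```

```text
scene {'camera_matrix': [[353.608, 0.0, 252.715], [0.0, 353.608, 192.357], [0.0, 0.0, 1.0]], 'view': [[0.393, 0.919, -0.012, -133.174], [-0.517, 0.232, 0.824, 180.027], [0.76, -0.318, 0.567, -1603.48], [0.0, 0.0, 0.0, 1.0]]}
side {'camera_matrix': [[399.897, 0.0, 259.477], [0.0, 399.897, 193.934], [0.0, 0.0, 1.0]], 'view': [[0.847, -0.531, 0.016, -467.16], [0.276, 0.466, 0.841, -231.347], [-0.454, -0.708, 0.541, -1048.624], [0.0, 0.0, 0.0, 1.0]]}
wrist {'camera_matrix': [[279.173, 0.0, 260.122], [0.0, 279.173, 187.922], [0.0, 0.0, 1.0]], 'T_tool_cam': [[-0.0, 0.96, 0.279, 69.785], [1.0, 0.0, 0.0, -0.741], [0.0, 0.279, -0.96, -142.865], [0.0, 0.0, 0.0, 1.0]]}
{'clock': 0.15, 'joints': array([ 1.42260871e+00,  3.85377743e-01,  6.94995553e-03, -3.16270609e-04,
       -1.19402080e+00, -2.58624018e-01]), 'joint_vel': array([ 2.26545918e-04, -2.16517852e-03,  4.76370622e-03,  1.63981812e-03,
        6.93314453e-05, -7.22741243e-04]), 'joint_efforts': array([-3.90131427e-04, -3.92676365e+01,  1.88581377e+01,  4.18859169e+00,
       -3.44158478e-03, -1.41557432e-06]), 'position': array([247.11013639, 573.59848444, 230.48350444]), 'ee_rot': array([ 9.79372139e-01, -2.02063129e-01, -1.01176582e-04,  8.32984656e-04]), 'contact_force': array([-0.05973419,  0.83332369, -0.0395265 ]), 'wrist_torque': array([0.03481566, 0.00298031, 0.08059312]), 'grasp_force': 0.0, 'gripper_width': 85.53059416724354}
```

```bash
python3 -c "
import cv2,numpy as np
a=[cv2.imread(f'pics/{n}0.png') for n in('scene','side')]
for n,i in zip('ab',a): cv2.imwrite(f'pics/{n}1.png',cv2.resize(i,(768,576),interpolation=cv2.INTER_CUBIC))
"
```

```text
(no output)
```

View pics/a1.png

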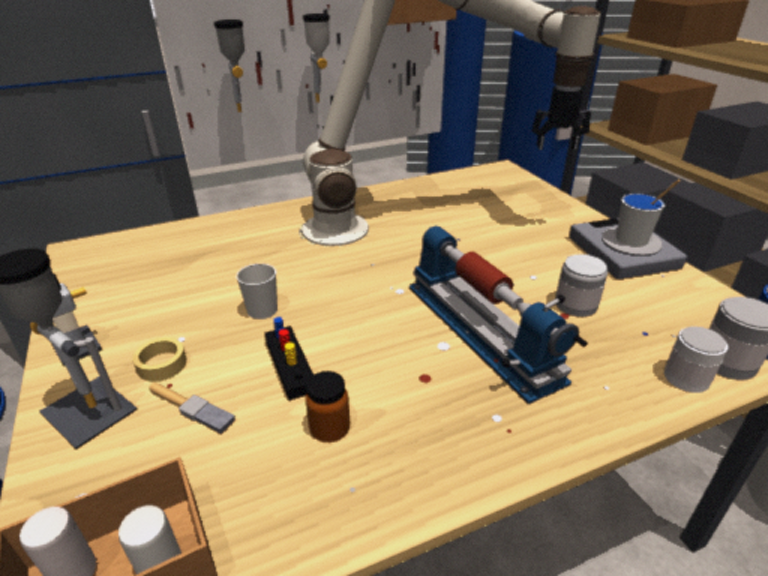

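View pics/b1.png

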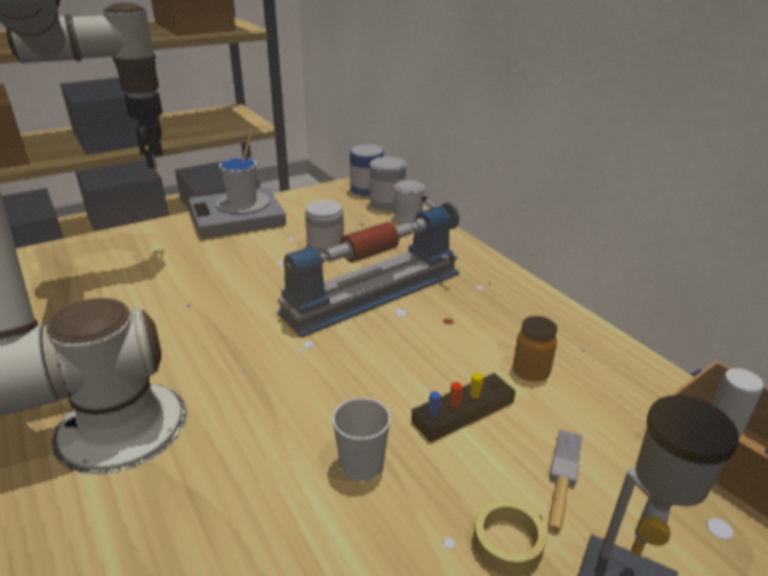

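The scene view shows the barrel around (485,278)/1.5 px and the pins at (279,325), (285,337) and (291,352). The side view shows the barrel around (371,241) and the blue pin at (435,403). Next I measure them.

```bash
cat > m.py <<'E'
from h import *
def blob(im,roi,f):
    h=cv2.cvtColor(im,cv2.COLOR_BGR2HSV).astype(int);m=f(h[...,0],h[...,1],h[...,2]).astype(np.uint8)
    k=np.zeros_like(m);x0,y0,x1,y1=roi;k[y0:y1,x0:x1]=1;m*=k
    n,l,s,c=cv2.connectedComponentsWithStats(m);j=1+np.argmax(s[1:,4]);ys,xs=np.where(l==j);return np.c_[xs,ys].astype(float)
red=lambda h,s,v:((h<8)|(h>172))&(s>110)&(v>30)
blue=lambda h,s,v:(h>100)&(h<130)&(s>120)&(v>50)
yel=lambda h,s,v:(h>20)&(h<34)&(s>150)&(v>80)
E
python3 - <<'E'
from m import *
rois={'scene':{'bar':(290,155,350,210),'blue':(178,208,194,222),'red':(180,216,198,230),'yel':(184,226,204,246)},
'side':{'bar':(220,140,275,180),'blue':(280,258,297,280),'red':(296,250,312,273),'yel':(310,245,325,266)}}
f={'bar':red,'blue':blue,'red':red,'yel':yel}
for k in f:
    rs=[]
    for n in('scene','side'):
        p=blob(cv2.imread(f'pics/{n}0.png'),rois[n][k],f[k]);c=p.mean(0);rs.append(ray(n,c))
        (cx,cy),wh,a=cv2.minAreaRect(p.astype(np.float32))
        print(k,n,len(p),c.round(1),p.min(0),p.max(0),np.round(wh,1),round(a,1),onz(n,c,140 if k=='bar' else 52.5).round(1))
    print('  tri',tri(rs).round(1))
E
```

```text
bar scene 572 [320.3 182.4] [304. 168.] [340. 201.] [38.3 18.8] 39.8 [571.7 137.7 140. ]
bar side 266 [249.  156.7] [233. 149.] [264. 166.] [12.3 30.4] 71.6 [605.1 157.1 140. ]
  tri [588.4 126.9 155.4]
blue scene 39 [185.2 215.8] [183. 212.] [188. 221.] [5. 9.] 0.0 [ 450.9 -284.2   52.5]
blue side 18 [289.3 263.6] [287. 262.] [292. 265.] [4.2 3.5] 45.0 [ 473.5 -269.3   52.5]
  tri [ 464.5 -284.    65.3]
red scene 72 [189.2 223.8] [186. 219.] [193. 229.] [10.  7.] 90.0 [ 495.5 -282.7   52.5]
red side 38 [304.3 258.4] [301. 255.] [307. 262.] [7. 6.] 90.0 [ 519.5 -273.4   52.5]
  tri [ 510.2 -284.7   64.9]
yel scene 91 [193.3 234.9] [190. 228.] [196. 242.] [14.  6.] 90.0 [ 551.5 -284.7   52.5]
yel side 121 [317.1 256.8] [313. 249.] [321. 265.] [ 7.6 16.5] 7.1 [ 552.8 -286.1   52.5]
  tri [ 552.6 -285.4   52.8]
```

Run:
```python
from m import *
for n,ps in {'scene':[(450,251),(484,276),(512,299),(438,240),(540,322)],'side':[(335,253),(371,241),(407,229)]}.items():
    for p in ps: print(n,p,onz(n,np.array(p)/1.5,140).round(0))
for n in('scene','side'):
  i=cv2.imread(f'pics/{n}0.png');x0,y0,x1,y1=(270,140,400,270) if n=='scene' else (180,120,320,230)
  c=i[y0:y1,x0:x1];cv2.imwrite(f'pics/c_{n}.png',cv2.resize(c,(390 if n=='scene' else 400,390),interpolation=cv2.INTER_CUBIC))
a=cv2.imread('pics/c_scene.png');b=cv2.imread('pics/c_side.png');cv2.imwrite('pics/c.png',np.hstack([a,b]))
```

```text
scene (450, 251) [462. 126. 140.]
scene (484, 276) [583. 140. 140.]
scene (512, 299) [677. 145. 140.]
scene (438, 240) [405. 125. 140.]
scene (540, 322) [760. 150. 140.]
side (335, 253) [491. 127. 140.]
side (371, 241) [586. 135. 140.]
side (407, 229) [687. 144. 140.]
```

View pics/c.png

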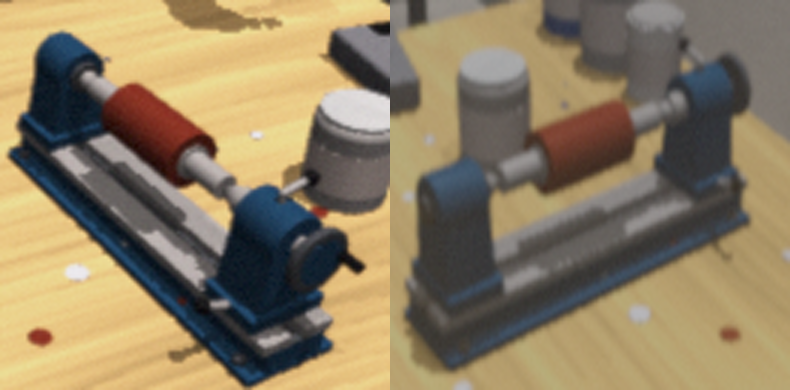

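```bash
cat > c.py <<'E'
from h import *
import json,os,sys
q0=[9.79372139e-01,-2.02063129e-01,0,0]
def load():
    if os.path.exists('cmd.json'): d=json.load(open('cmd.json'));return np.array(d['p']),R.from_quat(d['q'])
    return np.array([247.262,573.987,231.312]),R.from_quat(q0)
def commit(dr,sl):  # last row sent
    p,r=load();p=p+r.apply(sl);r=r*R.from_rotvec(np.radians(8*np.array(dr,float)));json.dump({'p':p.tolist(),'q':r.as_quat().tolist()},open('cmd.json','w'))
    return p,r
def rel(P,Q,base=None):
    p,r=base or load();return (np.degrees((r.inv()*Q).as_rotvec())/8).round(2).tolist(),r.inv().apply(np.array(P)-p).round(1).tolist()
def down(h): # tool z down, tool x at heading h
    c,s=np.cos(h),np.sin(h);return R.from_matrix(np.c_[[c,s,0],[s,-c,0],[0,0,-1]])
E
python3 -c "
from c import *
print(rel([585,137,330],down(0.07)))"
```

```text
([0.0, 0.0, -3.42], [483.1, 267.6, -98.7])
```

{"name": "step_arm", "arguments": {
  "motion": [
    {"dr": [0,0,-0.2],"slide": [20,10,-20],"jaw": 85},
    {"dr": [0,0,-0.6],"slide": [65,35,-45],"jaw": 85},
    {"dr": [0,0,-1.1],"slide": [115,63,-70],"jaw": 85},
    {"dr": [0,0,-1.6],"slide": [165,90,-90],"jaw": 85},
    {"dr": [0,0,-2.1],"slide": [215,118,-99],"jaw": 85},
    {"dr": [0,0,-2.5],"slide": [265,146,-99],"jaw": 85},
    {"dr": [0,0,-3],"slide": [315,174,-99],"jaw": 85},
    {"dr": [0,0,-3.4],"slide": [360,200,-99],"jaw": 85}
  ]
}}

```text
clock: 1.15
position: [499.5, 246.1, 330.1]
ee_rot: [0.999, 0.035, -0.0, 0.0]
contact_force: [0.6, 0.2, 1.3]
gripper_width: 84.9
grasp_force: 0.0
```

```bash
python3 -c "
from c import *
commit([0,0,-3.4],[360,200,-99]);print(load()[0],arm.read_state())
print(rel([585,137,330],down(0.07)))"
```

```text
[498.70667806 247.83431509 330.312     ] {'clock': 1.15, 'joints': array([ 7.48712755e-01,  2.14616192e-01,  1.24637456e-02, -1.61169148e-04,
       -1.36893473e+00,  8.91652369e-01]), 'joint_vel': array([-7.69812242e-01,  1.07507578e-01,  1.31893023e-01, -3.61257326e-04,
       -2.62453045e-02,  1.20269712e+00]), 'joint_efforts': array([  2.64572471, -32.99101353,  19.38395619,   4.38522935,
        -0.06801877,  -0.77757385]), 'position': array([499.51369238, 246.0723273 , 330.12663348]), 'ee_rot': array([ 9.99395632e-01,  3.47612257e-02, -1.61607172e-04,  3.55594756e-05]), 'contact_force': array([0.59718275, 0.24975854, 1.26255938]), 'wrist_torque': array([ 0.07102894, -0.04120987,  0.03973044]), 'grasp_force': 0.0, 'gripper_width': 84.88189649679047}
([0.0, 0.0, -0.02], [78.6, 116.4, 0.3])
```

{"name": "step_arm", "arguments": {
  "motion": [
    {"dr": [0,0,0],"slide": [20,30,0],"jaw": 85},
    {"dr": [0,0,0],"slide": [50,70,0],"jaw": 85},
    {"dr": [0,0,0],"slide": [70,105,0],"jaw": 85},
    {"dr": [0,0,0],"slide": [78,116,0],"jaw": 85},
    {"dr": [0,0,0],"slide": [78,116,0],"jaw": 85},
    {"dr": [0,0,0],"slide": [78,116,0],"jaw": 85},
    {"dr": [0,0,0],"slide": [78,116,0],"jaw": 85},
    {"dr": [0,0,0],"slide": [78,116,0],"jaw": 85}
  ]
}}

```text
clock: 2.15
position: [584.1, 138.2, 330.5]
ee_rot: [0.999, 0.035, 0.0, -0.0]
contact_force: [0.3, 0.0, -0.0]
gripper_width: 84.8
grasp_force: 0.0
```

```bash
python3 -c "
from m import *
from c import *
commit([0,0,0],[78,116,0]);s=arm.read_state();print(load()[0],s['position'],s['joints'].round(2))
V=view('wrist',s);im=optics.get_image('wrist');np.save('V1',V)
cv2.imwrite('pics/w1.png',im);cv2.imwrite('pics/w1b.png',cv2.resize(im,(768,576),interpolation=cv2.INTER_CUBIC))
p=blob(im,(0,0,512,384),red);print(len(p),cv2.minAreaRect(p.astype(np.float32)))
q=cv2.boxPoints(cv2.minAreaRect(p.astype(np.float32)));print(q,[onz('wrist',u,150,V).round(1) for u in q])
"
```

```text
[584.38639122 137.38529176 330.312     ] [584.07254512 138.21883882 330.53822309] [ 0.5   0.29  0.12 -0.   -1.4   1.14]
4938 ((261.0, 170.0), (52.0, 102.0), 0.0)
[[235. 221.]
 [235. 119.]
 [287. 119.]
 [287. 221.]] [array([515.2, 166.2, 150. ]), array([639. , 171.7, 150. ]), array([643. , 113.3, 150. ]), array([519.7, 101.4, 150. ])]
```

View pics/w1b.png

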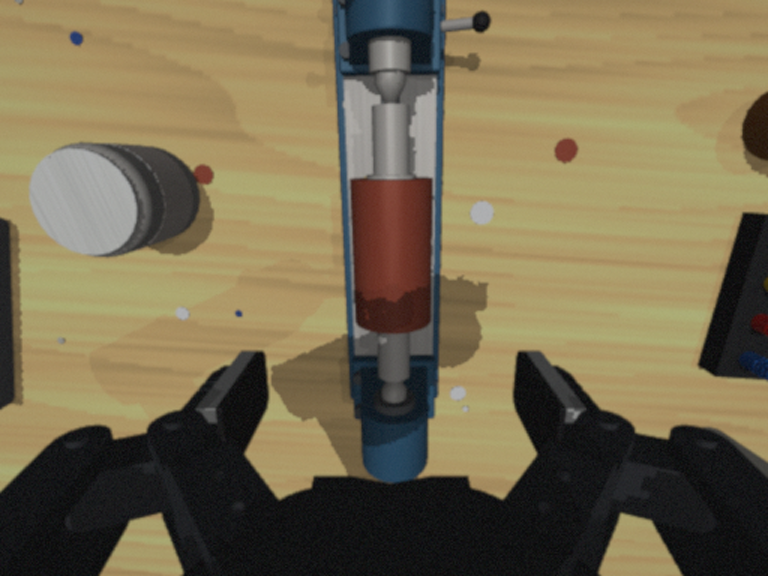

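```bash
python3 -c "
from m import *
V=np.load('V1.npy');im=cv2.imread('pics/w1.png')
p=blob(im,(0,0,512,384),red)
pts=[]
for y in range(125,214,6):
    x=p[p[:,1]==y,0];a=ray('wrist',(x.min()-.5,y),V);b=ray('wrist',(x.max()+.5,y),V)
    d=a[1]+b[1];o=a[0];P=o+d*(140-o[2])/d[2];pts.append(P)
    L=onz('wrist',(x.min(),y),140,V);
pts=np.array(pts);f=np.polyfit(pts[:,0],pts[:,1],1);print(f,'resid',np.abs(np.polyval(f,pts[:,0])-pts[:,1]).max())
for y in(123,170,217):
    x=p[p[:,1]==y,0];print(y,x.min(),x.max())
c=p[(p[:,0]>255)&(p[:,0]<266)];lo,hi=c[:,1].min()-.5,c[:,1].max()+.5;print(lo,hi)
for z in(140,172):print(onz('wrist',(260.5,lo),z,V).round(1),onz('wrist',(260.5,hi),z,V).round(1))
g=cv2.cvtColor(im,cv2.COLOR_BGR2GRAY)
for y in(80,90,100,228):print(y,g[y,235:290:1].tolist())
# tin, pins
for n,u in{'tintop':(57,133)}.items():print(n,onz('wrist',u,115,V).round(0))
for k,f2,roi in(('blue',blue,(485,225,512,252)),('red',red,(490,200,512,228))):
    q=blob(im,roi,f2);print(k,len(q),q.mean(0),onz('wrist',q.mean(0),52,V).round(0))
"
```

```text
[7.44564155e-02 9.50992193e+01] resid 0.6738737596568853
123 235.0 286.0
170 236.0 286.0
217 241.0 282.0
119.5 221.5
[640. 143. 140.] [512.5 134.1 140. ]
[641.3 143.1 172. ] [526.1 135.1 172. ]
80 [167, 165, 163, 158, 154, 153, 156, 160, 159, 160, 159, 156, 137, 97, 96, 105, 116, 122, 126, 130, 134, 138, 150, 160, 166, 163, 162, 156, 147, 140, 137, 135, 127, 122, 114, 104, 91, 81, 92, 130, 160, 164, 161, 165, 168, 167, 166, 166, 165, 166, 167, 167, 167, 166, 165]
90 [155, 156, 154, 156, 155, 153, 151, 153, 158, 158, 157, 154, 141, 104, 91, 103, 113, 121, 126, 130, 133, 140, 146, 157, 164, 164, 161, 156, 148, 142, 136, 134, 130, 122, 115, 105, 94, 98, 134, 160, 163, 162, 160, 162, 169, 166, 164, 164, 163, 166, 166, 168, 167, 166, 163]
100 [156, 152, 152, 153, 153, 154, 152, 153, 156, 157, 154, 153, 145, 114, 90, 99, 111, 117, 122, 127, 133, 137, 143, 155, 163, 163, 160, 157, 150, 141, 140, 131, 129, 123, 116, 106, 93, 84, 90, 98, 112, 129, 142, 160, 165, 165, 163, 163, 163, 164, 167, 167, 167, 164, 156]
228 [54, 76, 89, 89, 83, 81, 78, 80, 79, 79, 79, 81, 81, 81, 81, 83, 81, 80, 92, 111, 112, 104, 96, 85, 87, 90, 91, 91, 93, 91, 87, 88, 89, 85, 83, 77, 74, 71, 81, 89, 91, 89, 90, 91, 91, 91, 94, 89, 90, 89, 90, 92, 88, 72, 48]
tintop [605. 399. 115.]
blue 151 [504.74834437 241.8013245 ] [ 467. -277.   52.]
red 133 [506.46616541 215.22556391] [ 514. -264.   52.]
```

```bash
cat > g.py <<'E'
from c import *
H=0.0743; D=np.array([np.cos(H),np.sin(H),0]); MID=np.array([583.6,138.5,140.]); J=MID-84*D
def pose(phi,ret=0,off=18,j=J):
    r=down(H)*R.from_rotvec([np.radians(phi),0,0]);return j+r.apply([0,0,off-ret]),r
def rows(ps,base=None): 
    for p in ps: print(rel(*p,base=base))
E
python3 -c "
from g import *
rows([pose(-40,120)]);b=pose(-40,120)
rows([pose(-40,0)],b)"
```

```text
([-5.0, 0.02, -0.04], [-85.1, -66.2, 112.2])
([0.0, 0.0, 0.0], [0.0, -0.0, 120.0])
```

{"name": "step_arm", "arguments": {
  "motion": [
    {"dr": [-0.5,0,0],"slide": [-15,-12,8],"jaw": 85},
    {"dr": [-1.3,0,0],"slide": [-40,-30,25],"jaw": 85},
    {"dr": [-2.3,0,0],"slide": [-65,-48,55],"jaw": 85},
    {"dr": [-3.3,0.01,-0.02],"slide": [-78,-60,85],"jaw": 85},
    {"dr": [-4.2,0.02,-0.03],"slide": [-83,-65,103],"jaw": 85},
    {"dr": [-5,0.02,-0.04],"slide": [-85,-66,112],"jaw": 85},
    {"dr": [-5,0.02,-0.04],"slide": [-85,-66,112],"jaw": 85},
    {"dr": [-5,0.02,-0.04],"slide": [-85,-66,112],"jaw": 85}
  ]
}}

```text
clock: 3.2
position: [495.4, 197.8, 218.9]
ee_rot: [0.939, 0.034, 0.013, 0.341]
contact_force: [-0.3, 0.2, -0.2]
gripper_width: 85.1
grasp_force: 0.0
```

```bash
python3 -c "
from g import *
commit([-5,0.02,-0.04],[-85,-66,112]);s=arm.read_state();print(load()[0],load()[1].as_quat(),s['position'],s['ee_rot'],s['joints'].round(2))
rows([pose(-40,0)]);im=optics.get_image('wrist');cv2.imwrite('pics/w2.png',im)
V=view('wrist',s);print([proj('wrist',P,V).round(0) for P in(J,J-26*D,J+26*D,MID)])
"
```

```text
[495.11023052 197.47495087 218.312     ] [0.93905519 0.03458452 0.01295976 0.3417767 ] [495.44716011 197.84326733 218.93597204] [0.93942657 0.03449365 0.01345234 0.34074469] [ 0.91  0.43 -0.28  0.45 -1.42  0.53]
([0.0, -0.0, -0.01], [-0.2, -0.3, 120.0])
[array([261., 187.]), array([261., 214.]), array([261., 159.]), array([261.,  90.])]
```

```bash
python3 -c "
from m import *
im=cv2.imread('pics/w2.png');p=blob(im,(0,0,512,384),red);print(p.min(0),p.max(0))
for y in(60,90,120,150):
  x=p[p[:,1]==y,0];print(y,x.min(),x.max(),(x.min()+x.max())/2)
"
```

```text
[221.   0.] [301. 166.]
60 223.0 299.0 261.0
90 226.0 298.0 262.0
120 226.0 297.0 261.5
150 227.0 296.0 261.5
```

{"name": "step_arm", "arguments": {
  "motion": [
    {"dr": [0,0,0],"slide": [0,0,15],"jaw": 85},
    {"dr": [0,0,0],"slide": [0,0,40],"jaw": 85},
    {"dr": [0,0,0],"slide": [0,0,70],"jaw": 85},
    {"dr": [0,0,0],"slide": [0,0,95],"jaw": 85},
    {"dr": [0,0,0],"slide": [0,0,112],"jaw": 85},
    {"dr": [0,0,0],"slide": [0,0,120],"jaw": 85},
    {"dr": [0,0,0],"slide": [0,0,120],"jaw": 85},
    {"dr": [0,0,0],"slide": [0,0,120],"jaw": 40}
  ]
}}

```text
clock: 4.25
position: [501.4, 121.0, 126.9]
ee_rot: [0.939, 0.035, 0.014, 0.341]
contact_force: [-0.2, 0.7, 0.5]
gripper_width: 69.2
grasp_force: 0.0
```

{"name": "step_arm", "arguments": {
  "motion": [
    {"dr": [0,0,0],"slide": [0,0,0],"jaw": 15},
    {"dr": [0,0,0],"slide": [0,0,0],"jaw": 15},
    {"dr": [0,0,0],"slide": [0,0,0],"jaw": 15},
    {"dr": [0,0,0],"slide": [0,0,0],"jaw": 15},
    {"dr": [0,0,0],"slide": [0,0,0],"jaw": 15},
    {"dr": [0,0,0],"slide": [0,0,0],"jaw": 15},
    {"dr": [0,0,0],"slide": [0,0,0],"jaw": 15},
    {"dr": [0,0,0],"slide": [0,0,0],"jaw": 15}
  ]
}}

```text
clock: 5.25
position: [501.1, 120.1, 128.0]
ee_rot: [0.938, 0.035, 0.013, 0.343]
contact_force: [-0.8, -0.5, 5.9]
gripper_width: 26.0
grasp_force: 59.0
```

```bash
python3 -c "
from g import *
commit([0,0,0],[0,0,120]);s=arm.read_state();print(load()[0],s['position'],s['contact_force'],s['gripper_width'],s['grasp_force'],s['joints'].round(2))
rows([pose(f) for f in np.linspace(-40,0,9)[1:]]);print();rows([pose(f) for f in np.linspace(0,40,9)[1:]],pose(0))
"
```

```text
[500.8678577  120.55519706 126.38702405] [501.067775   120.05727687 128.01234015] [-0.76974986 -0.54905223  5.94836632] 25.967466994404546 58.96552383899689 [ 0.81  0.48 -0.51  0.55 -1.16  0.46]
([0.63, -0.0, -0.01], [-0.2, -1.8, -0.1])
([1.25, -0.0, -0.01], [-0.2, -3.4, -0.3])
([1.88, -0.0, -0.01], [-0.2, -4.9, -0.6])
([2.5, -0.0, -0.01], [-0.2, -6.4, -1.1])
([3.13, -0.0, -0.01], [-0.2, -7.9, -1.7])
([3.75, -0.0, -0.0], [-0.2, -9.3, -2.4])
([4.38, -0.0, -0.0], [-0.2, -10.6, -3.2])
([5.0, -0.0, -0.0], [-0.2, -11.8, -4.2])

([0.62, 0.0, 0.0], [-0.0, -1.6, -0.1])
([1.25, 0.0, 0.0], [-0.0, -3.1, -0.3])
([1.88, 0.0, 0.0], [0.0, -4.7, -0.6])
([2.5, 0.0, 0.0], [0.0, -6.2, -1.1])
([3.12, 0.0, -0.0], [0.0, -7.6, -1.7])
([3.75, 0.0, 0.0], [0.0, -9.0, -2.4])
([4.38, 0.0, 0.0], [-0.0, -10.3, -3.3])
([5.0, 0.0, 0.0], [-0.0, -11.6, -4.2])
```

{"name": "step_arm", "arguments": {
  "motion": [
    {"dr": [0.6,0,0],"slide": [0,-1.6,-0.1],"jaw": 15},
    {"dr": [1.2,0,0],"slide": [0,-3.1,-0.3],"jaw": 15},
    {"dr": [1.9,0,0],"slide": [0,-4.7,-0.6],"jaw": 15},
    {"dr": [2.5,0,0],"slide": [0,-6.2,-1.1],"jaw": 15},
    {"dr": [3.1,0,0],"slide": [0,-7.6,-1.7],"jaw": 15},
    {"dr": [3.8,0,0],"slide": [0,-9,-2.4],"jaw": 15},
    {"dr": [4.4,0,0],"slide": [0,-10.3,-3.3],"jaw": 15},
    {"dr": [5,0,0],"slide": [0,-11.6,-4.2],"jaw": 15}
  ]
}}

```text
clock: 6.25
position: [500.3, 130.3, 124.3]
ee_rot: [0.999, 0.038, 0.0, 0.001]
contact_force: [0.9, -9.8, 8.3]
gripper_width: 26.1
grasp_force: 59.8
```

{"name": "step_arm", "arguments": {
  "motion": [
    {"dr": [0.6,0,0],"slide": [0,-1.6,-0.1],"jaw": 15},
    {"dr": [1.2,0,0],"slide": [0,-3.1,-0.3],"jaw": 15},
    {"dr": [1.9,0,0],"slide": [0,-4.7,-0.6],"jaw": 15},
    {"dr": [2.5,0,0],"slide": [0,-6.2,-1.1],"jaw": 15},
    {"dr": [3.1,0,0],"slide": [0,-7.6,-1.7],"jaw": 15},
    {"dr": [3.8,0,0],"slide": [0,-9,-2.4],"jaw": 15},
    {"dr": [4.4,0,0],"slide": [0,-10.3,-3.3],"jaw": 15},
    {"dr": [5,0,0],"slide": [0,-11.6,-4.2],"jaw": 15}
  ]
}}

```text
clock: 7.25
position: [499.6, 140.3, 127.9]
ee_rot: [0.939, 0.036, -0.011, -0.341]
contact_force: [-3.4, -12.1, 7.1]
gripper_width: 26.2
grasp_force: 60.3
```

```bash
python3 -c "
from g import *
for i in(1,2):commit([5,0,0],[0,-11.6,-4.2])
s=arm.read_state();print(load()[0],s['position'],pose(40)[0],s['contact_force'],s['gripper_width'],s['joints'].round(2))
im=optics.get_image('wrist');cv2.imwrite('pics/w3.png',im);cv2.imwrite('pics/s3.png',optics.get_image('scene'));cv2.imwrite('pics/d3.png',optics.get_image('side'))
a=cv2.imread('pics/s3.png')[110:260,250:400];b=cv2.imread('pics/d3.png')[90:240,170:320]
cv2.imwrite('pics/w3b.png',np.vstack([np.hstack([cv2.resize(x,(390,260),interpolation=cv2.INTER_CUBIC) for x in(a,b)]),cv2.resize(im[:330,100:420],(780,330),interpolation=cv2.INTER_CUBIC)]))
"
```

```text
[499.15648712 143.67777508 126.34797383] [499.61444147 140.33701364 127.94285777] [498.97288053 143.80279597 126.21120002] [ -3.43225467 -12.09764027   7.07350093] 26.191821475712967 [ 0.12  0.39 -0.19 -0.8  -1.11  1.94]
```

View pics/w3b.png

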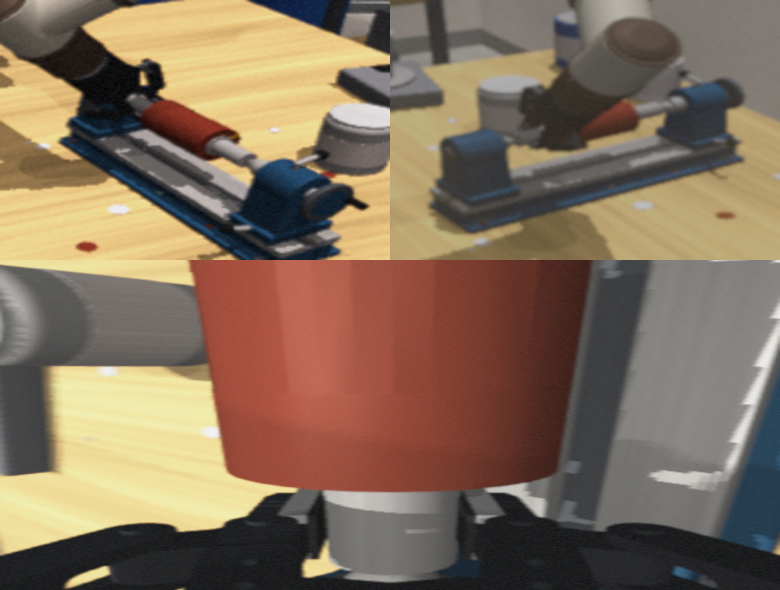

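Top-left is the scene crop: the yellow line end shows near (235,137), so the roller turned with the grip. I'll let go, swing back to the other side and look again.

```bash
sed -i 's/^J=.*//; s/J=MID-84\*D/J=MID-84*D+np.array([0,-1.5,1.])/' g.py; python3 -c "
from g import *
rows([pose(40,100)]);print();rows([pose(f,100) for f in np.linspace(40,-40,9)[1:]],pose(40,100))
print();rows([pose(-40,0)],pose(-40,100))
"
```

```text
([0.0, -0.01, 0.0], [-0.2, 0.5, -101.5])

([-1.25, 0.0, 0.0], [0.0, -14.2, 1.2])
([-2.5, -0.0, 0.0], [0.0, -28.0, 4.9])
([-3.75, -0.0, 0.0], [-0.0, -41.0, 11.0])
([-5.0, -0.0, -0.0], [0.0, -52.7, 19.2])
([-6.25, -0.0, -0.0], [0.0, -62.8, 29.3])
([-7.5, -0.0, -0.0], [-0.0, -71.0, 41.0])
([-8.75, 0.0, 0.0], [-0.0, -77.1, 54.0])
([-10.0, -0.0, 0.0], [0.0, -80.8, 67.8])

([0.0, 0.0, 0.0], [0.0, -0.0, 100.0])
```

{"name": "step_arm", "arguments": {
  "motion": [
    {"dr": [0,0,0],"slide": [0,0,0],"jaw": 85},
    {"dr": [0,0,0],"slide": [0,0,0],"jaw": 85},
    {"dr": [0,0,0],"slide": [0,0,0],"jaw": 85},
    {"dr": [0,0,0],"slide": [0,0,-10],"jaw": 85},
    {"dr": [0,0,0],"slide": [0,0,-35],"jaw": 85},
    {"dr": [0,0,0],"slide": [0,0,-70],"jaw": 85},
    {"dr": [0,0,0],"slide": [0,0,-100],"jaw": 85},
    {"dr": [0,0,0],"slide": [0,0,-100],"jaw": 85}
  ]
}}

```text
clock: 8.4
position: [505.2, 78.5, 205.1]
ee_rot: [0.939, 0.035, -0.01, -0.341]
contact_force: [0.8, 0.7, 0.8]
gripper_width: 85.1
grasp_force: 0.0
```

{"name": "step_arm", "arguments": {
  "motion": [
    {"dr": [-1.2,0,0],"slide": [0,-14,1],"jaw": 85},
    {"dr": [-2.5,0,0],"slide": [0,-28,5],"jaw": 85},
    {"dr": [-3.7,0,0],"slide": [0,-41,11],"jaw": 85},
    {"dr": [-5,0,0],"slide": [0,-53,19],"jaw": 85},
    {"dr": [-6.2,0,0],"slide": [0,-63,29],"jaw": 85},
    {"dr": [-7.5,0,0],"slide": [0,-71,41],"jaw": 85},
    {"dr": [-8.7,0,0],"slide": [0,-77,54],"jaw": 85},
    {"dr": [-10,0,0],"slide": [0,-80.8,68],"jaw": 85}
  ]
}}

```text
clock: 9.4
position: [495.6, 186.2, 202.7]
ee_rot: [0.938, 0.035, 0.014, 0.344]
contact_force: [-0.2, 0.1, -0.6]
gripper_width: 85.2
grasp_force: 0.0
```

```bash
python3 -c "
from g import *
commit([0,0,0],[0,0,-100]);commit([-10,0,0],[0,-80.8,68])
im0=optics.get_image('wrist')
s=arm.read_state();V=view('wrist',s);im=optics.get_image('wrist');np.save('V4',V);cv2.imwrite('pics/w4.png',im)
print(load()[0],s['position'],pose(-40,100)[0],s['joint_vel'].round(2))
from m import *
p=blob(im,(0,0,512,384),red);print([ (y,p[p[:,1]==y,0].min(),p[p[:,1]==y,0].max()) for y in(20,60,100,140)])
print([proj('wrist',P,V).round(0) for P in(J,J+26*D,MID)])
cv2.imwrite('pics/w4b.png',cv2.resize(im,(768,576),interpolation=cv2.INTER_CUBIC))
rows([pose(-40)])
"
```

```text
[496.05267904 184.88861204 202.79843682] [495.23991224 188.4111722  197.9579217 ] [495.91910842 183.32770314 203.81564434] [-0.05 -0.04 -0.03 -0.13  0.11  0.15]
[(20, np.float64(259.0), np.float64(312.0)), (60, np.float64(281.0), np.float64(310.0)), (100, np.float64(281.0), np.float64(308.0)), (140, np.float64(259.0), np.float64(306.0))]
[array([269., 193.]), array([269., 163.]), array([268.,  88.])]
([0.0, -0.0, -0.01], [-0.3, 1.8, 100.2])
```

View pics/w4b.png

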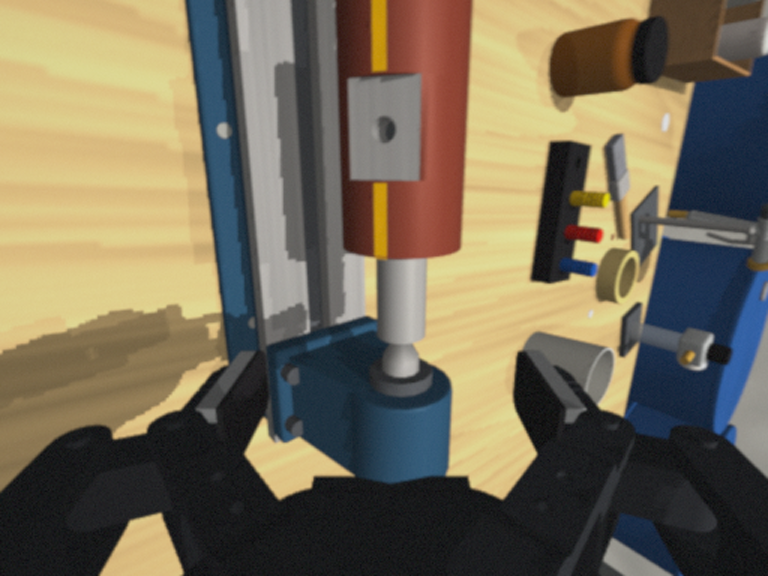

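The wrist view shows the flat facing the camera, with the hole at about (385,128)/1.5 px and the yellow line at x≈380. Now I work out the angle.

```bash
cat > ang.py <<'E'
from m import *
from g import *
X=np.array([-np.sin(H),np.cos(H),0]);Z=np.array([0,0,1.])
AX=MID+np.array([0,-0.5,0.5])
def theta(uv,V,rad):
    o,v=ray('wrist',uv,V);w=o-AX;a=np.array([w@X,w@Z]);b=np.array([v@X,v@Z])
    A,B,C=b@b,a@b,a@a-rad**2;d=B*B-A*C
    if d<0:return None
    P=a+b*(-B-np.sqrt(d))/A;return np.degrees(np.arctan2(P[0],P[1])).round(1),((o+v*(-B-np.sqrt(d))/A-AX)@D).round(1)
E
python3 -c "
from ang import *
V=np.load('V4.npy');im=cv2.imread('pics/w4.png')
h=cv2.cvtColor(im,cv2.COLOR_BGR2HSV).astype(int)
m=(h[...,0]>18)&(h[...,0]<32)&(h[...,1]>170)
for y in(20,35,125,140,155):
    x=np.where(m[y,235:275])[0]+235;print(y,x.mean() if len(x) else None,theta((x.mean(),y),V,32) if len(x) else 0)
g=cv2.cvtColor(im,cv2.COLOR_BGR2GRAY)[72:100,242:272];ys,xs=np.where(g<95);print(len(xs),xs.mean()+242,ys.mean()+72)
print(theta((256.5,85.5),V,27))
s=arm.read_state();print(s['clock'],s['position'],load()[0],R.from_quat(s['ee_rot']).inv().__mul__(load()[1]).as_rotvec())
"
```

```text
20 252.5 (np.float64(62.5), np.float64(37.4))
35 252.0 (np.float64(63.1), np.float64(29.1))
125 253.0 (np.float64(61.8), np.float64(-26.0))
140 253.0 (np.float64(61.7), np.float64(-36.1))
155 253.0 (np.float64(61.7), np.float64(-46.6))
150 257.50666666666666 85.72666666666666
(np.float64(60.8), np.float64(-0.4))
9.5 [494.63844824 187.22814787 198.14120403] [496.05267904 184.88861204 202.79843682] [0.00845996 0.00171087 0.0088602 ]
```

{"name": "step_arm", "arguments": {
  "motion": [
    {"dr": [0,0,0],"slide": [0,0,10],"jaw": 85},
    {"dr": [0,0,0],"slide": [0,0,25],"jaw": 85},
    {"dr": [0,0,0],"slide": [0,0,40],"jaw": 85},
    {"dr": [0,0,0],"slide": [0,0,40],"jaw": 85},
    {"dr": [0,0,0],"slide": [0,0,40],"jaw": 85},
    {"dr": [0,0,0],"slide": [0,0,40],"jaw": 85},
    {"dr": [0,0,0],"slide": [0,0,40],"jaw": 85},
    {"dr": [0,0,0],"slide": [0,0,40],"jaw": 85}
  ]
}}

```text
clock: 10.5
position: [498.1, 159.5, 172.2]
ee_rot: [0.939, 0.035, 0.013, 0.342]
contact_force: [1.0, -1.0, -0.0]
gripper_width: 85.2
grasp_force: 0.0
```

```bash
python3 -c "
from g import *
commit([0,0,0],[0,0,40]);s=arm.read_state();print(load()[0],s['position'],pose(-40,60)[0],(R.from_quat(s['ee_rot']).inv()*load()[1]).as_rotvec(),s['joint_vel'].round(3))
b=(s['position'],R.from_quat(s['ee_rot']));print('meas');rows([pose(-40)],b);print('cmd');rows([pose(-40)])
"
```

```text
[497.9718881  159.24869411 172.15677817] [498.06413928 159.53168947 172.23010134] [497.82771599 157.68713616 173.17386661] [-0.00022731 -0.00043334  0.0001943 ] [-0.001  0.    -0.002 -0.001 -0.     0.   ]
meas
([-0.0, -0.01, -0.0], [-0.4, 2.0, 60.4])
cmd
([0.0, -0.0, -0.01], [-0.3, 1.8, 60.2])
```

```bash
python3 -c "
from ang import *
s=arm.read_state();V=view('wrist',s);im=optics.get_image('wrist');cv2.imwrite('pics/w5.png',im)
h=cv2.cvtColor(im,cv2.COLOR_BGR2HSV).astype(int)
m=(h[...,0]>18)&(h[...,0]<32)&(h[...,1]>170)
r=((h[...,0]<8)|(h[...,0]>172))&(h[...,1]>110)|m
for y in(100,125,140,150,165):
    x=np.where(m[y,215:275])[0]+215;q=np.where(r[y,205:330])[0]+205
    c=proj('wrist',MID+D*(-40),V);print(y,x.min() if len(x) else 0,x.max() if len(x) else 0,q.min(),q.max(),theta((x.mean(),y),V,32) if len(x) else 0)
    a=ray('wrist',(q.min()-.5,y),V);b=ray('wrist',(q.max()+.5,y),V);d=a[1]+b[1];d/=np.linalg.norm(d)
    w=a[0]-MID;n=np.cross(d,D);n/=np.linalg.norm(n);print('   axis offset across view',(-(w)@n).round(2),n.round(2))
"
```

```text
100 0 0 213 312 0
   axis offset across view -0.53 [ 0.06 -0.76  0.65]
125 0 0 214 311 0
   axis offset across view -0.56 [ 0.06 -0.76  0.65]
140 237 247 215 310 (np.float64(61.4), np.float64(-31.1))
   axis offset across view -0.58 [ 0.06 -0.76  0.65]
150 238 247 216 309 (np.float64(61.0), np.float64(-36.7))
   axis offset across view -0.6 [ 0.06 -0.76  0.65]
165 238 248 216 309 (np.float64(60.8), np.float64(-45.2))
   axis offset across view -0.62 [ 0.06 -0.76  0.65]
```

```bash
sed -i 's/\[0,-1.5,1.\]/[0,-.8,.7]/' g.py; python3 -c "
from g import *
rows([pose(-40)]);b=pose(-40)
print();rows([pose(f) for f in np.linspace(-40,-8,9)[1:]],b);print();rows([pose(f) for f in np.linspace(-8,21,9)[1:]],pose(-8))
"
```

```text
([0.0, -0.0, -0.01], [-0.2, 1.1, 60.0])

([0.5, 0.0, 0.0], [-0.0, -1.3, -0.0])
([1.0, 0.0, -0.0], [-0.0, -2.5, -0.2])
([1.5, 0.0, -0.0], [0.0, -3.7, -0.4])
([2.0, 0.0, 0.0], [-0.0, -5.0, -0.7])
([2.5, 0.0, 0.0], [-0.0, -6.2, -1.1])
([3.0, 0.0, 0.0], [-0.0, -7.3, -1.6])
([3.5, 0.0, 0.0], [0.0, -8.5, -2.1])
([4.0, 0.0, 0.0], [0.0, -9.5, -2.7])

([0.45, 0.0, 0.0], [-0.0, -1.1, -0.0])
([0.91, 0.0, 0.0], [-0.0, -2.3, -0.1])
([1.36, -0.0, 0.0], [-0.0, -3.4, -0.3])
([1.81, 0.0, -0.0], [-0.0, -4.5, -0.6])
([2.27, 0.0, -0.0], [-0.0, -5.6, -0.9])
([2.72, -0.0, -0.0], [-0.0, -6.7, -1.3])
([3.17, 0.0, -0.0], [-0.0, -7.7, -1.7])
([3.63, 0.0, 0.0], [-0.0, -8.7, -2.3])
```

{"name": "step_arm", "arguments": {
  "motion": [
    {"dr": [0,0,0],"slide": [0,1.1,20],"jaw": 85},
    {"dr": [0,0,0],"slide": [0,1.1,45],"jaw": 85},
    {"dr": [0,0,0],"slide": [0,1.1,60],"jaw": 85},
    {"dr": [0,0,0],"slide": [0,1.1,60],"jaw": 15},
    {"dr": [0,0,0],"slide": [0,1.1,60],"jaw": 15},
    {"dr": [0,0,0],"slide": [0,1.1,60],"jaw": 15},
    {"dr": [0,0,0],"slide": [0,1.1,60],"jaw": 15},
    {"dr": [0,0,0],"slide": [0,1.1,60],"jaw": 15}
  ]
}}

```text
clock: 11.55
position: [501.4, 120.3, 128.3]
ee_rot: [0.939, 0.035, 0.014, 0.342]
contact_force: [-0.9, 1.2, 5.3]
gripper_width: 26.2
grasp_force: 59.0
```

{"name": "step_arm", "arguments": {
  "motion": [
    {"dr": [0,0,0],"slide": [0,0,0],"jaw": 15},
    {"dr": [0.5,0,0],"slide": [0,-1.3,0],"jaw": 15},
    {"dr": [1,0,0],"slide": [0,-2.5,-0.2],"jaw": 15},
    {"dr": [1.5,0,0],"slide": [0,-3.7,-0.4],"jaw": 15},
    {"dr": [2,0,0],"slide": [0,-5,-0.7],"jaw": 15},
    {"dr": [2.7,0,0],"slide": [0,-6.6,-1.3],"jaw": 15},
    {"dr": [3.3,0,0],"slide": [0,-8,-1.9],"jaw": 15},
    {"dr": [4,0,0],"slide": [0,-9.5,-2.7],"jaw": 15}
  ]
}}

```text
clock: 12.55
position: [500.8, 128.1, 124.8]
ee_rot: [0.997, 0.038, 0.004, 0.07]
contact_force: [0.4, -6.3, 7.2]
gripper_width: 26.2
grasp_force: 59.5
```

{"name": "step_arm", "arguments": {
  "motion": [
    {"dr": [0.5,0,0],"slide": [0,-1.2,0],"jaw": 15},
    {"dr": [1.1,0,0],"slide": [0,-2.8,-0.2],"jaw": 15},
    {"dr": [1.8,0,0],"slide": [0,-4.5,-0.6],"jaw": 15},
    {"dr": [2.4,0,0],"slide": [0,-5.9,-1],"jaw": 15},
    {"dr": [3,0,0],"slide": [0,-7.3,-1.5],"jaw": 15},
    {"dr": [3.4,0,0],"slide": [0,-8.2,-2],"jaw": 15},
    {"dr": [3.6,0,0],"slide": [0,-8.7,-2.3],"jaw": 15},
    {"dr": [3.6,0,0],"slide": [0,-8.7,-2.3],"jaw": 15}
  ]
}}

```text
clock: 13.55
position: [500.3, 135.7, 125.6]
ee_rot: [0.983, 0.037, -0.005, -0.179]
contact_force: [-2.1, -7.6, 9.8]
gripper_width: 26.1
grasp_force: 60.1
```

```bash
python3 -c "
from ang import *
commit([0,0,0],[0,1.1,60]);commit([4,0,0],[0,-9.5,-2.7]);commit([3.6,0,0],[0,-8.7,-2.3])
optics.get_image('wrist');optics.get_image('wrist');s=arm.read_state();V=view('wrist',s);im=optics.get_image('wrist');cv2.imwrite('pics/w6.png',im)
print(load()[0],s['position'],s['contact_force'],s['gripper_width'],s['joints'].round(2),(R.from_quat(s['ee_rot']).inv()*load()[1]).as_rotvec().round(4))
h=cv2.cvtColor(im,cv2.COLOR_BGR2HSV).astype(int)
m=(h[...,0]>18)&(h[...,0]<32)&(h[...,1]>170)
for y in(100,120,140,150,165,180):
    x=np.where(m[y,215:315])[0]+215;print(y,x.min() if len(x) else 0,x.max() if len(x) else 0,theta((x.mean(),y),V,32) if len(x) else 0)
rows([pose(21,110)])
"
```

```text
[499.58966954 137.84799274 123.92993117] [500.29025737 135.71065904 125.59774358] [-2.25810836 -8.91257171  9.5363988 ] 26.24990607780507 [ 0.35  0.32 -0.28 -0.44 -0.92  1.56] [ 0.0028 -0.0015  0.0021]
100 0 0 0
120 0 0 0
140 219 235 (np.float64(-0.3), np.float64(-24.2))
150 219 235 (np.float64(-0.1), np.float64(-27.6))
165 220 235 (np.float64(-0.1), np.float64(-32.9))
180 221 236 (np.float64(-0.5), np.float64(-38.4))
([0.03, -0.01, -0.0], [-0.1, 0.3, -109.9])
```

{"name": "step_arm", "arguments": {
  "motion": [
    {"dr": [0,0,0],"slide": [0,0,0],"jaw": 85},
    {"dr": [0,0,0],"slide": [0,0,0],"jaw": 85},
    {"dr": [0,0,0],"slide": [0,0,0],"jaw": 85},
    {"dr": [0,0,0],"slide": [0,0,-10],"jaw": 85},
    {"dr": [0,0,0],"slide": [0,0,-40],"jaw": 85},
    {"dr": [0,0,0],"slide": [0,0,-80],"jaw": 85},
    {"dr": [0,0,0],"slide": [0,0,-110],"jaw": 85},
    {"dr": [0,0,0],"slide": [0,0,-110],"jaw": 85}
  ]
}}

```text
clock: 14.7
position: [504.0, 98.5, 230.0]
ee_rot: [0.983, 0.037, -0.003, -0.181]
contact_force: [-0.8, 0.8, -0.4]
gripper_width: 84.8
grasp_force: 0.0
```

```bash
python3 -c "
from g import *
commit([0,0,0],[0,0,-110]);print(load()[0]);rows([((AXp:=MID-30*D+np.array([0,-.4,0]))+[0,0,160],down(H))])
"
```

```text
[502.40113995  98.88791704 226.76089993]
([-2.6, -0.01, -0.0], [53.9, -56.9, -56.7])
```

{"name": "step_arm", "arguments": {
  "motion": [
    {"dr": [-0.3,0,0],"slide": [8,-8,-10],"jaw": 85},
    {"dr": [-1,0,0],"slide": [25,-25,-30],"jaw": 85},
    {"dr": [-1.9,0,0],"slide": [42,-45,-47],"jaw": 85},
    {"dr": [-2.4,0,0],"slide": [51,-54,-55],"jaw": 85},
    {"dr": [-2.6,0,0],"slide": [54,-57,-57],"jaw": 85},
    {"dr": [-2.6,0,0],"slide": [54,-57,-57],"jaw": 85},
    {"dr": [-2.6,0,0],"slide": [54,-57,-57],"jaw": 85},
    {"dr": [-2.6,0,0],"slide": [54,-57,-57],"jaw": 85}
  ]
}}

```text
clock: 15.7
position: [553.6, 135.0, 300.1]
ee_rot: [0.999, 0.036, 0.0, -0.0]
contact_force: [0.1, 0.3, 0.3]
gripper_width: 85.3
grasp_force: 0.0
```

```bash
python3 -c "
from ang import *
commit([-2.6,0,0],[54,-57,-57])
s=arm.read_state();V=view('wrist',s);im=optics.get_image('wrist');cv2.imwrite('pics/w7.png',im);np.save('V7',V)
print(load()[0],s['position'],s['joint_vel'].round(3),(R.from_quat(s['ee_rot']).inv()*load()[1]).as_rotvec().round(4))
h=cv2.cvtColor(im,cv2.COLOR_BGR2HSV).astype(int)
m=(h[...,0]>18)&(h[...,0]<32)&(h[...,1]>170)
r=((h[...,0]<8)|(h[...,0]>172))&(h[...,1]>110)|m
print(proj('wrist',AX+[0,0,27],V))
for y in range(50,260,15):
    x=np.where(m[y,240:285])[0]+240;q=np.where(r[y,200:330])[0]+200
    if len(q)<10: continue
    a=ray('wrist',(q.min()-.5,y),V);b=ray('wrist',(q.max()+.5,y),V);d=a[1]+b[1];d/=np.linalg.norm(d);n=np.cross(d,D);n/=np.linalg.norm(n)
    print(y,(x.min(),x.max()) if len(x) else 0,q.min(),q.max(),theta((x.mean(),y),V,32) if len(x) else 0,'off',((a[0]-MID)@n).round(2),n.round(1))
u,v=proj('wrist',AX+[0,0,27],V).astype(int)
g=cv2.cvtColor(im,cv2.COLOR_BGR2GRAY)
cv2.imwrite('pics/w7b.png',cv2.resize(im[v-70:v+90,u-90:u+90],(720,640)[0:2] if 0 else (600,533),interpolation=cv2.INTER_CUBIC))
"
```

```text
[553.76345926 135.82412749 300.32467168] [553.56864569 135.02838762 300.11790135] [ 0.003 -0.     0.003  0.002 -0.001 -0.002] [-0.0003  0.0005 -0.0011]
[260.61254487 149.04982036]
95 (np.int64(257), np.int64(263)) 230 289 (np.float64(0.9), np.float64(50.5)) off -0.55 [ 0.1 -1.  -0. ]
110 (np.int64(257), np.int64(263)) 231 289 (np.float64(0.9), np.float64(37.2)) off -0.07 [ 0.1 -1.  -0. ]
125 (np.int64(257), np.int64(263)) 232 289 (np.float64(1.0), np.float64(23.5)) off 0.43 [ 0.1 -1.   0. ]
140 0 232 288 0 off -0.13 [ 0.1 -1.  -0. ]
155 0 233 288 0 off 0.38 [ 0.1 -1.   0. ]
170 0 233 287 0 off -0.19 [ 0.1 -1.  -0. ]
185 (np.int64(258), np.int64(264)) 234 287 (np.float64(-0.6), np.float64(-35.5)) off 0.34 [ 0.1 -1.   0. ]
200 (np.int64(258), np.int64(264)) 237 284 (np.float64(-0.6), np.float64(-51.4)) off 0.31 [ 0.1 -1.   0. ]
```

View pics/w7b.png

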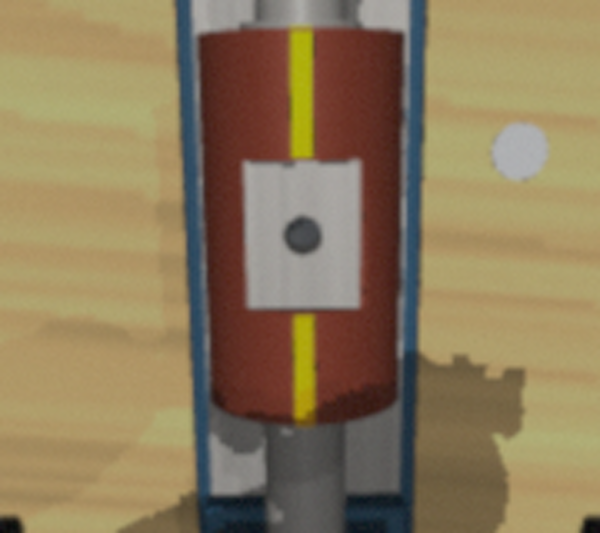

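```bash
python3 -c "
from ang import *
V=np.load('V7.npy');im=cv2.imread('pics/w7.png');g=cv2.cvtColor(im,cv2.COLOR_BGR2GRAY)
sub=g[140:161,248:274];w=np.clip(130-sub.astype(float),0,None);ys,xs=np.mgrid[140:161,248:274];w[(xs-260.5)**2+(ys-150)**2>64]=0
c=(w.sum() and (xs*w).sum()/w.sum(),(ys*w).sum()/w.sum());print(c);h=onz('wrist',c,166.5,V);print('hole',h.round(2),'AX',AX.round(2))
j=AX-84*D
for p,q in(((501.07,120.06,128.01),(.938,.035,.013,.343)),((501.4,120.3,128.3),(.939,.035,.014,.342)),((500.3,130.3,124.3),(.999,.038,0,.001)),((499.61,140.34,127.94),(.939,.036,-.011,-.341)),((500.3,135.7,125.6),(.983,.037,-.005,-.179))):
    print(R.from_quat(q).inv().apply(j-np.array(p)).round(2))
print(load()[0]); rows([((465,-280,230),down(H))])
"
```

```text
(np.float64(260.2737942417018), np.float64(149.29580047680176))
hole [583.19 138.31 166.5 ] AX [583.6 138.  140.5]
[ -0.36  -0.93 -17.13]
[ -0.67  -1.   -16.77]
[ -0.36  -1.46 -16.2 ]
[ -0.37  -1.49 -15.13]
[ -0.71  -1.61 -15.32]
[553.76345926 135.82412749 300.32467168]
([0.0, -0.01, -0.0], [-119.3, 408.1, 70.2])
```

```bash
python3 -c "
from g import *
rows([((435,-284,209),down(H))])"
```

```text
([0.0, -0.01, -0.0], [-149.5, 409.9, 91.2])
```

{"name": "step_arm", "arguments": {
  "motion": [
    {"dr": [0,0,0],"slide": [-8,20,0],"jaw": 85},
    {"dr": [0,0,0],"slide": [-25,65,0],"jaw": 85},
    {"dr": [0,0,0],"slide": [-45,120,5],"jaw": 85},
    {"dr": [0,0,0],"slide": [-65,175,20],"jaw": 85},
    {"dr": [0,0,0],"slide": [-85,230,35],"jaw": 85},
    {"dr": [0,0,0],"slide": [-105,285,50],"jaw": 85},
    {"dr": [0,0,0],"slide": [-125,335,60],"jaw": 85},
    {"dr": [0,0,0],"slide": [-138,375,70],"jaw": 85}
  ]
}}

```text
clock: 16.75
position: [442.0, -250.8, 230.3]
ee_rot: [0.999, 0.036, 0.001, 0.0]
contact_force: [0.1, 0.8, 0.5]
gripper_width: 84.8
grasp_force: 0.0
```

{"name": "step_arm", "arguments": {
  "motion": [
    {"dr": [0,0,0],"slide": [-8,22,12],"jaw": 85},
    {"dr": [0,0,0],"slide": [-11,33,20],"jaw": 85},
    {"dr": [0,0,0],"slide": [-11,35,21],"jaw": 85},
    {"dr": [0,0,0],"slide": [-11,35,21],"jaw": 85},
    {"dr": [0,0,0],"slide": [-11,35,21],"jaw": 85},
    {"dr": [0,0,0],"slide": [-11,35,21],"jaw": 85},
    {"dr": [0,0,0],"slide": [-11,35,21],"jaw": 85},
    {"dr": [0,0,0],"slide": [-11,35,21],"jaw": 85}
  ]
}}

```text
clock: 17.75
position: [435.7, -283.9, 209.3]
ee_rot: [0.999, 0.037, 0.0, 0.0]
contact_force: [1.0, 0.3, -0.1]
gripper_width: 85.0
grasp_force: 0.0
```

```bash
python3 -c "
from ang import *
commit([0,0,0],[-138,375,70]);commit([0,0,0],[-11,35,21])
s=arm.read_state();V=view('wrist',s);im=optics.get_image('wrist');cv2.imwrite('pics/w8.png',im);np.save('V8',V)
print(load()[0],s['position'],s['joints'].round(2),(R.from_quat(s['ee_rot']).inv()*load()[1]).as_rotvec().round(4))
cv2.imwrite('pics/w8b.png',cv2.resize(im,(768,576),interpolation=cv2.INTER_CUBIC))
"
```

```text
[ 435.49647586 -284.05117438  209.22224844] [ 435.70746857 -283.86519772  209.31274431] [-0.27  0.22 -0.28 -0.   -1.06  1.91] [ 0.0001 -0.0001  0.0005]
```

View pics/w8b.png

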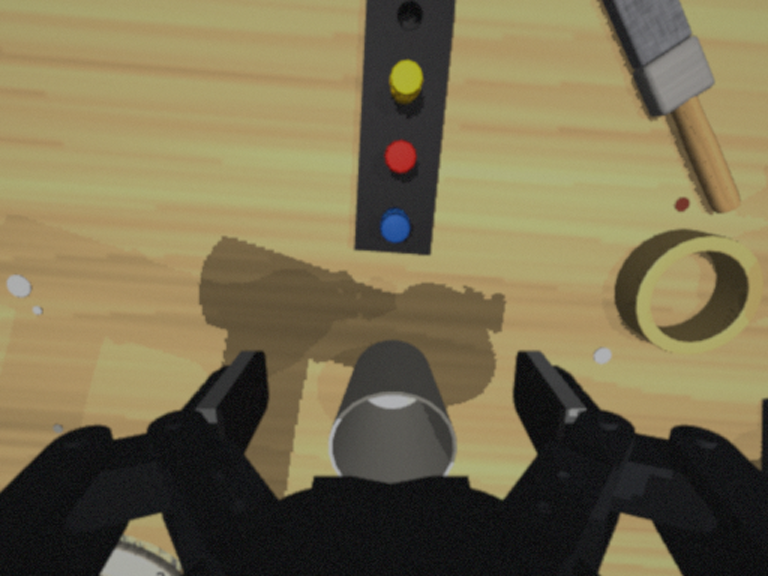

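Blue head top is near (396,224)/1.5 px and the cup rim near (393,440)/1.5 px, with the block almost along tool x.

```bash
python3 -c "
from ang import *
V=np.load('V8.npy');im=cv2.imread('pics/w8.png')
def bl(f,roi): 
    p=blob(im,roi,f);v=im[p[:,1].astype(int),p[:,0].astype(int)].max(1);return p,v
for n,f,roi in(('b',blue,(245,130,285,170)),('r',red,(245,85,285,125)),('y',yel,(250,30,290,75))):
    p,v=bl(f,roi);t=(v.min()+np.percentile(v,90))/2;q=p[v>t];(cx,cy),r=cv2.minEnclosingCircle(q.astype(np.float32))
    print(n,len(p),p.min(0),p.max(0),'top',len(q),q.mean(0).round(1),q.min(0),q.max(0),'circ',(round(cx,1),round(cy,1),round(r,1)),onz('wrist',q.mean(0),75,V).round(1))
print('cup',onz('wrist',(393/1.5,440/1.5),105,V).round(0),onz('wrist',(262,262),105,V).round(0))
print('hole pix ref dist')
"
```

```text
b 392 [253. 138.] [273. 161.] top 296 [262.9 150.9] [254. 140.] [272. 160.] circ (263.0, 150.3, 10.5) [ 463.9 -283.4   75. ]
r 411 [256.  93.] [277. 115.] top 341 [266.6 103.7] [257.  93.] [276. 114.] circ (266.9, 103.6, 10.6) [ 509.  -283.4   75. ]
y 486 [260.  40.] [281.  66.] top 379 [270.5  51. ] [260.  40.] [281.  62.] circ (269.1, 51.1, 12.0) [ 554.8 -283.2   75. ]
cup [ 321. -293.  105.] [ 357. -290.  105.]
hole pix ref dist
```

```bash
python3 -c "
from g import *
rows([((463.7,-284.8,100),down(H)),((463.7,-284.8,42),down(H))])"
```

```text
([0.0, -0.01, -0.0], [28.0, 2.8, 109.2])
([0.0, -0.01, -0.0], [28.0, 2.8, 167.2])
```

{"name": "step_arm", "arguments": {
  "motion": [
    {"dr": [0,0,0],"slide": [8,1,15],"jaw": 85},
    {"dr": [0,0,0],"slide": [22,2,45],"jaw": 85},
    {"dr": [0,0,0],"slide": [28,2.8,85],"jaw": 85},
    {"dr": [0,0,0],"slide": [28,2.8,120],"jaw": 70},
    {"dr": [0,0,0],"slide": [28,2.8,147],"jaw": 60},
    {"dr": [0,0,0],"slide": [28,2.8,162],"jaw": 50},
    {"dr": [0,0,0],"slide": [28,2.8,167.2],"jaw": 50},
    {"dr": [0,0,0],"slide": [28,2.8,167.2],"jaw": 50}
  ]
}}

```text
clock: 18.8
position: [464.3, -284.9, 42.3]
ee_rot: [0.999, 0.037, 0.001, 0.0]
contact_force: [-0.4, -0.6, 0.5]
gripper_width: 50.1
grasp_force: 0.0
```

{"name": "step_arm", "arguments": {
  "motion": [
    {"dr": [0,0,0],"slide": [0,0,0],"jaw": 35},
    {"dr": [0,0,0],"slide": [0,0,0],"jaw": 28},
    {"dr": [0,0,0],"slide": [0,0,0],"jaw": 24},
    {"dr": [0,0,0],"slide": [0,0,0],"jaw": 21},
    {"dr": [0,0,0],"slide": [0,0,0],"jaw": 12},
    {"dr": [0,0,0],"slide": [0,0,0],"jaw": 12},
    {"dr": [0,0,0],"slide": [0,0,0],"jaw": 12},
    {"dr": [0,0,0],"slide": [0,0,0],"jaw": 12}
  ]
}}

```text
clock: 19.8
position: [464.0, -284.9, 42.4]
ee_rot: [0.999, 0.037, 0.001, 0.0]
contact_force: [-1.3, 1.2, 5.6]
gripper_width: 18.2
grasp_force: 58.6
```

```bash
python3 -c "
from g import *
commit([0,0,0],[28,2.8,167.2]);s=arm.read_state();print(load()[0],s)"
```

```text
[ 463.74345373 -284.76888473   42.04188736] {'clock': 19.8, 'joints': array([-2.52733131e-01,  4.63146506e-01, -4.19727029e-01, -5.32427680e-05,
       -6.86782881e-01,  1.89774625e+00]), 'joint_vel': array([ 0.00017523,  0.00130055,  0.00040356, -0.00028266,  0.00029687,
       -0.00028572]), 'joint_efforts': array([ 1.12731652e-01, -3.44707239e+01,  1.21087262e+01,  2.46966340e+00,
        3.14170355e-01, -1.78168116e-04]), 'position': array([ 464.03417954, -284.87188588,   42.41466304]), 'ee_rot': array([9.99312163e-01, 3.70793133e-02, 5.51009514e-04, 1.46706896e-04]), 'contact_force': array([-1.25030667,  1.22613111,  5.57756338]), 'wrist_torque': array([ 0.1275544 ,  0.27413256, -0.03445699]), 'grasp_force': 58.55586111545563, 'gripper_width': 18.219562387112383}
```

```bash
python3 -c "
from g import *
rows([((583,136.9,222),down(H))])"
```

```text
([0.0, -0.01, -0.0], [150.2, -411.7, -179.9])
```

{"name": "step_arm", "arguments": {
  "motion": [
    {"dr": [0,0,0],"slide": [0,0,-6],"jaw": 12},
    {"dr": [0,0,0],"slide": [0,0,-20],"jaw": 12},
    {"dr": [0,0,0],"slide": [0,0,-40],"jaw": 12},
    {"dr": [0,0,0],"slide": [0,0,-70],"jaw": 12},
    {"dr": [0,0,0],"slide": [10,0,-105],"jaw": 12},
    {"dr": [0,0,0],"slide": [20,-20,-140],"jaw": 12},
    {"dr": [0,0,0],"slide": [30,-50,-165],"jaw": 12},
    {"dr": [0,0,0],"slide": [40,-85,-180],"jaw": 12}
  ]
}}

```text
clock: 20.8
position: [497.9, -196.4, 224.4]
ee_rot: [0.999, 0.037, 0.002, 0.0]
contact_force: [0.5, 0.1, -0.7]
gripper_width: 18.5
grasp_force: 58.6
```

Remaining slide: [110.2, -326.7, 0].

{"name": "step_arm", "arguments": {
  "motion": [
    {"dr": [0,0,0],"slide": [15,-45,0],"jaw": 12},
    {"dr": [0,0,0],"slide": [33,-98,0],"jaw": 12},
    {"dr": [0,0,0],"slide": [51,-152,0],"jaw": 12},
    {"dr": [0,0,0],"slide": [69,-206,0],"jaw": 12},
    {"dr": [0,0,0],"slide": [86,-256,0],"jaw": 12},
    {"dr": [0,0,0],"slide": [100,-297,0],"jaw": 12},
    {"dr": [0,0,0],"slide": [108,-320,0],"jaw": 12},
    {"dr": [0,0,0],"slide": [110.2,-326.7,0],"jaw": 12}
  ]
}}

```text
clock: 21.8
position: [583.1, 137.8, 222.2]
ee_rot: [0.999, 0.038, 0.0, 0.0]
contact_force: [-0.5, 0.8, -0.7]
gripper_width: 18.7
grasp_force: 58.6
```

{"name": "step_arm", "arguments": {
  "motion": [
    {"dr": [0,0,0],"slide": [0,0,0],"jaw": 12},
    {"dr": [0,0,0],"slide": [0,0,0],"jaw": 12},
    {"dr": [0,0,0],"slide": [0,0,6],"jaw": 12},
    {"dr": [0,0,0],"slide": [0,0,12],"jaw": 12},
    {"dr": [0,0,0],"slide": [0,0,15],"jaw": 12},
    {"dr": [0,0,0],"slide": [0,0,15],"jaw": 12},
    {"dr": [0,0,0],"slide": [0,0,15],"jaw": 12},
    {"dr": [0,0,0],"slide": [0,0,15],"jaw": 12}
  ]
}}

```text
clock: 22.8
position: [583.2, 137.0, 207.4]
ee_rot: [0.999, 0.037, 0.001, -0.0]
contact_force: [0.1, -0.0, 0.0]
gripper_width: 18.6
grasp_force: 58.6
```

```bash
python3 -c "
from ang import *
commit([0,0,0],[40,-85,-180]);commit([0,0,0],[110.2,-326.7,0]);commit([0,0,0],[0,0,15])
s=arm.read_state();V=view('wrist',s);im=optics.get_image('wrist');cv2.imwrite('pics/w9.png',im);np.save('V9',V)
print(load()[0],s['position'],s['contact_force'],s['gripper_width'],(R.from_quat(s['ee_rot']).inv()*load()[1]).as_rotvec().round(4))
print('hole',proj('wrist',(583.1,138.3,167),V),'tip',proj('wrist',s['position']-np.array([0,0,27]),V))
u,v=proj('wrist',(583.1,138.3,167),V).astype(int);print(u,v)
cv2.imwrite('pics/w9b.png',cv2.resize(im[v-60:v+60,u-75:u+75],(750,600),interpolation=cv2.INTER_CUBIC))
"
```

```text
[583.03003747 136.88685402 207.1451245 ] [583.20684721 137.04997713 207.37520964] [ 0.10178914 -0.01191385  0.03859584] 18.581340543544332 [-0.0002 -0.0005  0.0003]
hole [260.03817969 211.27685481] tip [261.93594627 218.57924318]
260 211
```

View pics/w9b.png

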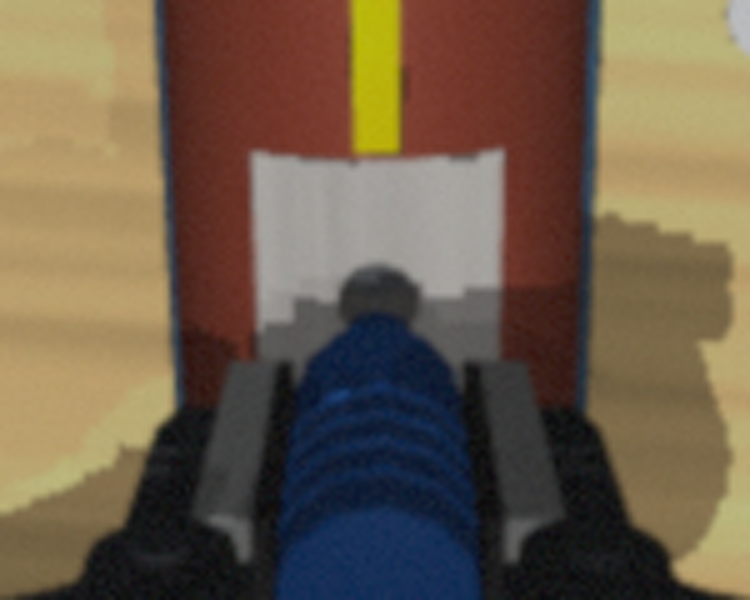

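```bash
python3 -c "
from ang import *
V=np.load('V9.npy');im=cv2.imread('pics/w9.png')
print(im[196:224,259:263].mean(1).round(0).astype(int).tolist())
for r in(203,203.5,204):print('hole x,y',onz('wrist',(260.8,r),167.3,V).round(2)-np.array([5.8,0,0]))
for r in(213,213.5,214,214.5):print('tip',onz('wrist',(260.8,r),180,V).round(2)-np.array([5,0,0]))
"
```

```text
[[154, 158, 161], [154, 158, 161], [155, 158, 162], [154, 159, 162], [155, 159, 162], [154, 159, 161], [152, 156, 159], [132, 136, 137], [99, 99, 98], [73, 70, 69], [61, 58, 58], [56, 53, 52], [48, 46, 44], [47, 46, 45], [49, 50, 49], [51, 52, 52], [52, 50, 50], [52, 40, 35], [51, 28, 16], [56, 32, 18], [60, 34, 16], [62, 34, 17], [63, 34, 14], [64, 36, 16], [62, 34, 13], [64, 34, 14], [65, 36, 20], [64, 33, 17]]
hole x,y [583.56 138.23 167.3 ]
hole x,y [583.19 138.21 167.3 ]
hole x,y [582.83 138.18 167.3 ]
tip [581.9  138.07 180.  ]
tip [581.55 138.04 180.  ]
tip [581.2  138.02 180.  ]
tip [580.85 137.99 180.  ]
```

{"name": "step_arm", "arguments": {
  "motion": [
    {"dr": [0,0,0],"slide": [0.8,-0.1,2],"jaw": 12},
    {"dr": [0,0,0],"slide": [0.8,-0.1,6],"jaw": 12},
    {"dr": [0,0,0],"slide": [0.8,-0.1,9],"jaw": 12},
    {"dr": [0,0,0],"slide": [0.8,-0.1,11],"jaw": 12},
    {"dr": [0,0,0],"slide": [0.8,-0.1,13],"jaw": 12},
    {"dr": [0,0,0],"slide": [0.8,-0.1,15],"jaw": 12},
    {"dr": [0,0,0],"slide": [0.8,-0.1,16],"jaw": 12},
    {"dr": [0,0,0],"slide": [0.8,-0.1,16],"jaw": 12}
  ]
}}

```text
clock: 23.85
position: [583.9, 137.1, 191.1]
ee_rot: [0.999, 0.037, 0.0, 0.0]
contact_force: [-0.6, -0.4, -0.2]
gripper_width: 18.3
grasp_force: 58.6
```

{"name": "step_arm", "arguments": {
  "motion": [
    {"dr": [0,0,0],"slide": [0,0,2],"jaw": 12},
    {"dr": [0,0,0],"slide": [0,0,4],"jaw": 12},
    {"dr": [0,0,0],"slide": [0,0,6],"jaw": 12},
    {"dr": [0,0,0],"slide": [0,0,8],"jaw": 12},
    {"dr": [0,0,0],"slide": [0,0,9.5],"jaw": 12},
    {"dr": [0,0,0],"slide": [0,0,10.5],"jaw": 12},
    {"dr": [0,0,0],"slide": [0,0,10.5],"jaw": 12},
    {"dr": [0,0,0],"slide": [0,0,10.5],"jaw": 12}
  ]
}}

```text
clock: 24.85
position: [584.0, 137.1, 180.7]
ee_rot: [0.999, 0.037, 0.0, -0.0]
contact_force: [1.0, 0.4, -0.8]
gripper_width: 18.2
grasp_force: 58.6
```

{"name": "step_arm", "arguments": {
  "motion": [
    {"dr": [0,0,0],"slide": [0,0,0.5],"jaw": 12},
    {"dr": [0,0,0],"slide": [0,0,1],"jaw": 12},
    {"dr": [0,0,0],"slide": [0,0,1.5],"jaw": 12},
    {"dr": [0,0,0],"slide": [0,0,2],"jaw": 12},
    {"dr": [0,0,0],"slide": [0,0,2.5],"jaw": 12},
    {"dr": [0,0,0],"slide": [0,0,2.5],"jaw": 12},
    {"dr": [0,0,0],"slide": [0,0,2.5],"jaw": 12},
    {"dr": [0,0,0],"slide": [0,0,2.5],"jaw": 12}
  ]
}}

```text
clock: 25.85
position: [584.0, 137.1, 179.4]
ee_rot: [0.999, 0.037, 0.001, -0.0]
contact_force: [-2.6, 0.2, 5.4]
gripper_width: 18.3
grasp_force: 58.8
```

{"name": "step_arm", "arguments": {
  "motion": [
    {"dr": [0,0,0],"slide": [0,0,0.5],"jaw": 12},
    {"dr": [0,0,0],"slide": [0,0,1],"jaw": 12},
    {"dr": [0,0,0],"slide": [0,0,1.5],"jaw": 12},
    {"dr": [0,0,0],"slide": [0,0,2],"jaw": 12},
    {"dr": [0,0,0],"slide": [0,0,2],"jaw": 12},
    {"dr": [0,0,0],"slide": [0,0,2],"jaw": 12},
    {"dr": [0,0,0],"slide": [0,0,2],"jaw": 12},
    {"dr": [0,0,0],"slide": [0,0,2],"jaw": 12}
  ]
}}

```text
clock: 26.85
position: [584.1, 137.1, 179.4]
ee_rot: [0.999, 0.037, 0.001, 0.0]
contact_force: [-5.8, 0.9, 12.8]
gripper_width: 18.7
grasp_force: 59.4
```

Firmly seated: 12.8 N and no more travel. I'll ease off, open, then retreat.

{"name": "step_arm", "arguments": {
  "motion": [
    {"dr": [0,0,0],"slide": [0,0,-1],"jaw": 12},
    {"dr": [0,0,0],"slide": [0,0,-1.5],"jaw": 30},
    {"dr": [0,0,0],"slide": [0,0,-1.5],"jaw": 50},
    {"dr": [0,0,0],"slide": [0,0,-1.5],"jaw": 60},
    {"dr": [0,0,0],"slide": [0,0,-1.5],"jaw": 70},
    {"dr": [0,0,0],"slide": [0,0,-10],"jaw": 70},
    {"dr": [0,0,0],"slide": [0,0,-30],"jaw": 70},
    {"dr": [0,0,0],"slide": [0,0,-60],"jaw": 70}
  ]
}}

```text
clock: 27.85
position: [583.5, 136.9, 236.5]
ee_rot: [0.999, 0.037, -0.0, 0.0]
contact_force: [0.4, 0.3, 1.0]
gripper_width: 69.8
grasp_force: 0.0
```

{"name": "step_arm", "arguments": {
  "motion": [
    {"dr": [0,0,0],"slide": [-5,0,-40],"jaw": 85},
    {"dr": [0,0,0],"slide": [-15,0,-70],"jaw": 85},
    {"dr": [0,0,0],"slide": [-25,0,-85],"jaw": 85},
    {"dr": [0,0,0],"slide": [-30,0,-90],"jaw": 85},
    {"dr": [0,0,0],"slide": [-30,0,-90],"jaw": 85},
    {"dr": [0,0,0],"slide": [-30,0,-90],"jaw": 85},
    {"dr": [0,0,0],"slide": [-30,0,-90],"jaw": 85},
    {"dr": [0,0,0],"slide": [-30,0,-90],"jaw": 85}
  ]
}}

```text
clock: 28.85
position: [553.9, 134.8, 325.5]
ee_rot: [0.999, 0.037, -0.0, 0.0]
contact_force: [-0.3, 0.3, -0.2]
gripper_width: 84.7
grasp_force: 0.0
```

```bash
python3 -c "
from ang import *
s=arm.read_state();V=view('wrist',s);im=optics.get_image('wrist');a=optics.get_image('scene');b=optics.get_image('side')
print(s['position'],s['contact_force'])
h=cv2.cvtColor(im,cv2.COLOR_BGR2HSV).astype(int);m=(h[...,0]>18)&(h[...,0]<32)&(h[...,1]>170)
for y in range(70,230,15):
    x=np.where(m[y,240:285])[0]+240
    if 3<len(x)<15: print(y,theta((x.mean(),y),V,32))
u,v=proj('wrist',AX+[0,0,27],V).astype(int)
f=lambda i:cv2.resize(i,(390,390),interpolation=cv2.INTER_CUBIC)
cv2.imwrite('pics/fin.png',np.hstack([f(im[v-70:v+70,u-70:u+70]),f(b[110:190,210:290])]))
cv2.imwrite('pics/fs.png',a)
"
```

```text
[553.93626983 134.84190479 325.48930422] [-0.34577087  0.28276147 -0.22569019]
100 (np.float64(0.5), np.float64(46.9))
115 (np.float64(0.6), np.float64(32.3))
175 (np.float64(-0.3), np.float64(-31.0))
190 (np.float64(-0.3), np.float64(-48.0))
```

View pics/fin.png

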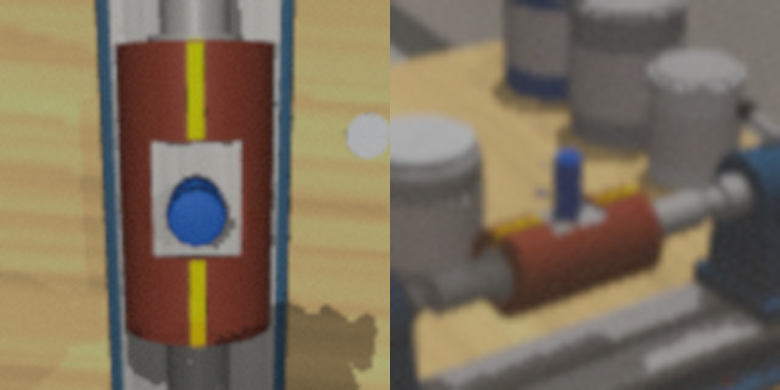

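The left view shows the pin centred on the flat at (197,213), and the right view shows it standing upright on the flat at (568,185). The roller angle reads about 0.1°. I'm handing the job in.

```bash
python3 -c "
from bench import arm
print(arm.job_done())"
```

```text
the job is handed in; nothing more can be done
None
```

The job is handed in: the roller's hole faces up (about 0.1° by camera), and the blue pin stands in it with its head pressed down onto the flat; the gripper took only the roller and that pin, in about 29 s of the 72 s allowed.

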